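# Push the gilt corner sample through the gap and home into the mitre square

### The job

Push the largest of the three gilt corner samples, point first, along the bench through the narrow gap between the green vise and the wooden stop block, and on until it sits fully home in the inside corner of the fixed aluminium mitre square, both legs flush. Its gilding is fresh, so only push it with the fingertips and keep it flat on the bench: do not pick it up. Leave everything else where it is, and finish with the robot clear.

Things in the scene. Friction and masses are not known exactly. Their poses are not given: they have to be found in the camera images.
- sample: The largest gilt sample: a loose flat L, 90-150 g, two legs 90 mm long outside, 24 wide, 22 high (26 with beads), at a right angle. Origin: its outer corner (the point), underside. x runs along its line of symmetry, out of the point; legs trail 45 degrees to -x +y and -x -y: 127 mm wide over the leg ends, 81 long along x. z up. Starts with its point away from the robot, before the gap.
- sample_notch (a point): The inner corner of the sample's notch, 34 mm behind its point (-x), at half its height. The notch is a right angle open to -x, inner legs 66 mm, mouth 93 mm wide: shut fingertips fit in it and can push from there.
- square: Aluminium mitre square screwed to the bench: a right angle of bars 18 mm wide, 18 high, inner legs 110 mm. Origin: its inner corner at bench height. x runs along its line of symmetry into the corner, away from the robot; legs open 45 degrees to -x +y and -x -y. With the sample home, the two origins and x axes coincide.
- vise: Small fixed bench vise, green jaws: block 44 mm (its x) by 70 (its y), 62 high, origin at the centre of its underside; screw and cross handle reach 62 mm from the origin to its -x. Axes parallel to the square's. It stands 125 mm before the square's corner, to one side of the square's line of symmetry.
- stop_block: Fixed wooden stop block 44 mm (its x) by 70 (its y) by 50 high, origin at the centre of its underside, axes parallel to the square's. Faces the vise across the gap; which of the two is to the left changes. The gap is 135 to 139 mm wide, centred on the square's line of symmetry to 1 mm.
- small_sample: the small gilt corner sample, an L with 50 mm legs, 16 mm high; a bystander
- rosette: gilt square corner sample, 50 x 50 x 16 mm with a rosette; a bystander
- mallet: wooden mallet lying flat, ash head 60 x 110 x 66 mm (origin under it), handle 175 mm towards its own -x; a bystander
- awl: black steel awl lying flat, 150 mm long along its x, 23 mm high, origin where handle meets shaft; a bystander
- wax_tin: round tin, 60 mm wide, 36 mm high; a bystander
- glue: white glue bottle, 54 mm wide, 140 mm high; a bystander
- tape: tape measure standing on edge, 66 x 38 x 58 mm; a bystander
There are look-alikes about, which are no part of the job. Leave any turquoise look-alike of the sample alone. Several things have the shape of the square; the one meant has the colours described above.

How it is judged:
By the outcome, as a careful person would: the job done as asked, in the order asked, and still so for the second after the job is handed in, with the robot touching nothing.
It also fails if it takes over 51 s, if anything falls off the work surface, if the arm or the gripper's body presses on something with over 40 N, if the wrist force passes 120 N, or if a joint passes its speed limit or range.

### The arm

A 7-joint arm with a two-finger parallel gripper is mounted at the origin on the work surface. World frame = base frame: x ahead of the robot, y to its left, z up, the work surface at z = 0. Lengths are in m, angles in rad, forces in N, time in s.
With the tool pointing down it reaches from about 0.4 to 0.875 m from the base axis. Payload 6.5 kg.
Tool frame: the origin (TCP) lies at the very end of the fingers, on their centre line; the grasp point (between the pads) lies 19 mm behind it; z points along the fingers, y is the direction in which the jaws open and shut (so a half turn about z gives the same grasp; the last joint's range is limited). The gripper opens to 85 mm and grips with 20 to 120 N. Pads are 22 mm wide; open, the fingers measure 114 mm over their backs; the gripper's body (76 mm by 85 mm) begins 54 mm behind the grasp point. The pads swing forward as they close: fully open they stand 13 mm farther back than shut.
Start: joints at [-1.412, 0.536, -0.004, 1.538, 0.003, 1.067, -0.071], TCP at [0.145, 0.634, 0.231] pointing down, gripper open.
Joint ranges: [-2.7, 2.7], [-0.37, 2.16], [-1.27, 1.26], [0.24, 2.4], [-1.31, 4.45], [0.19, 1.91], [-2.76, 2.76]. Speed limits (rad/s): [2.39, 2.39, 3.14, 3.14, 3.14, 3.14, 3.14].

### API

Orientations are given as a 3x3 rotation matrix whose columns are the frame's x, y, z axes.
In Python, from station import ctrl gives the robot as it stands. The module is installed in compiled form; this text tells all that it offers.
- The arm moves only by the shell command python3 -m crank 'ROWS' [FORCE]. ROWS is JSON, a list that holds one entry, the list of rows, each a list of 7 numbers: the shift along the world's x, y, z in cm, then the turn, a rotation vector about the world's x, y, z in degrees, then the opening, from 0 (shut) to 1 (fully open). A call has exactly 10 rows; each row shifts and turns the commanded pose from where the row before left it; what a row does not reach is not made up. A row lasts 1/8 s, in which the tool goes at most 62.5 mm and 10.7 degrees, less where a joint would pass 70% of its speed; a pose out of reach is approached as far as the arm can. A call with a gripper value outside its range is refused whole. The fingers move at their own pace and stop on an object; FORCE is the grip in N (left out, the last holds). Time passes only in rows, so rows that do not move let the fingers close, or fill a call up. It gives the time, the measured TCP pose, the force and the opening at its end, in the units of the state.
- ctrl.read_state(): the state, without advancing time (a new reading comes with each control period).
- ctrl.read_camera(name): name is "scene" or "top" or "wrist"; returns a dict with "image" (420x560x3 uint8, red, green, blue), "range_z" (420x560 float32, m along the optical axis (not along the pixel's ray), 0 where there is no reading), "K" (3x3 intrinsics, pixels), "k1" (the pictures are not rectified: a ray, as slopes to the right and down, at radius r is drawn at 1 + k1 r^2 times it, then the intrinsics apply), "R" (3x3) and "t" (3): a world point X has camera coordinates R X + t; the wrist camera has in their place "mount" (4x4, takes a point from camera to tool coordinates, whose origin is the TCP and whose axes are the flange's). Camera axes: x right, y down, z forward; pixel columns grow to the right and rows downward; lengths in m; the calibration is good to about 2 mm. A picture is of the moment at which its call begins: read the wrist's pose just before it.
- ctrl.sign_off(): hands the job in, once; it reports no verdict.
The state is a dict: "time_s": time; "joint_pos": joint angles; "dq": joint speeds; "joint_efforts": joint torques, N m; "ee_pos": TCP position; "eef_rot": TCP orientation; "force": force on the tool from outside, world axes, zero at the start; "wrist_torque": the same for the moment, N m; "gripper_width": finger opening in m.
Only numpy, scipy, OpenCV 4.12 (cv2) and the standard library are available. Lean on these libraries where they do the work, as an engineer would, in place of code of your own. Each camera call takes 0.05 s, during which the arm holds its last target. There are 200 camera calls.

## Working session

There is one attempt and no reset: what is moved stays moved. The work goes in short steps, Python scripts to look and compute and a shell command to move; the robot and the scene stay as the last step left them, time stands still between calls to the robot, and variables do not carry over. Pictures are saved under pics/ and viewed, about 8 in all and at most 12, crops included, and the job is handed in when it is done.

```bash
mkdir -p pics; cat > h.py <<'E'
import numpy as np, cv2
from station import ctrl
def cam(n):
    s=ctrl.read_state(); c=ctrl.read_camera(n)
    if n=="wrist":
        M=np.array(c["mount"]); Rt=np.array(s["eef_rot"]); 
        Rcw=Rt@M[:3,:3]; tcw=Rt@M[:3,3]+np.array(s["ee_pos"])
    else:
        R=np.array(c["R"]); Rcw=R.T; tcw=-R.T@np.array(c["t"])
    c["Rcw"],c["o"]=Rcw,tcw; return c
def rays(c,uv):
    d=np.array([c["k1"],0,0,0,0],float)
    # model: drawn = s*(1+k1 r^2)
    p=cv2.undistortPoints(np.array(uv,float).reshape(-1,1,2),np.array(c["K"],float),d).reshape(-1,2)
    return np.c_[p,np.ones(len(p))]
def onplane(c,uv,z):
    D=rays(c,uv)@c["Rcw"].T
    return c["o"]+D*((z-c["o"][2])/D[:,2])[:,None]
def cloud(c):
    H,W=c["range_z"].shape; v,u=np.mgrid[:H,:W]
    r=rays(c,np.c_[u.ravel(),v.ravel()])*c["range_z"].reshape(-1,1)
    return (r@c["Rcw"].T+c["o"]).reshape(H,W,3)
def save(c,name): cv2.imwrite("pics/"+name,c["image"][:,:,::-1])
E
python3 - <<'E'
from h import *
t=cam("top");s=cam("scene")
save(t,"top.png")
save(s,"scene.png")
import pickle;pickle.dump((t,s),open("c.pkl","wb"))
print(t["o"],s["o"],t["K"],ctrl.read_state()["time_s"])
E
```

```text
[0.44140868 0.03498531 0.98723541] [ 0.92365665 -0.49636314  0.93737941] [[414.81615334   0.         278.28568189]
 [  0.         414.81615334 201.30946362]
 [  0.           0.           1.        ]] 0.1
```

View pics/top.png

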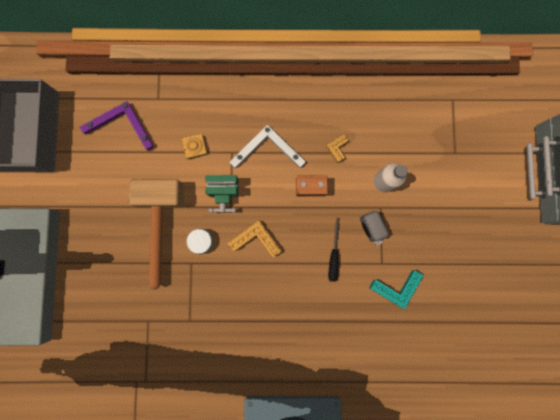

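View pics/scene.png

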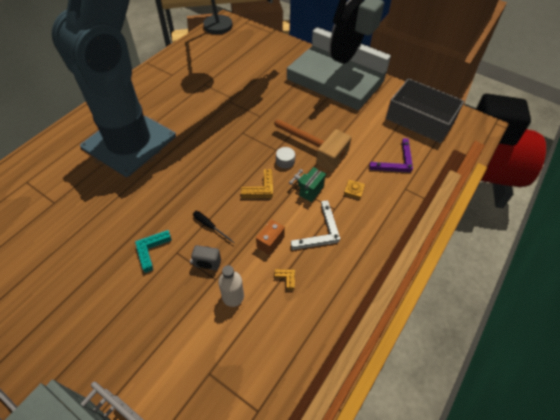

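The top view shows three gilt pieces: the large L at (258,240), the small L at (339,148) and the rosette at (194,146). It also shows a turquoise L at (400,290), a purple L at (122,122) and a silver-white L at (267,145). The large gilt L in front of the gap is the sample. The silver L behind the vise (221,187) and the block (311,185) fits the square. I'll confirm both in one crop and measure them.

```bash
cat > m.py <<'E'
from h import *
def ell(c,mask,z,near,seg=None):
    """outer corner, axis dir, inner corner of an L from mask (via hull + right-angle line fits)"""
    mask=cv2.morphologyEx(mask.astype(np.uint8),cv2.MORPH_CLOSE,np.ones((3,3)))
    n,l,st,ce=cv2.connectedComponentsWithStats(mask)
    i=1+min((k for k in range(n-1) if st[k+1,4]>60),key=lambda k:np.hypot(*(ce[k+1]-near)))
    v,u=np.nonzero(l==i); P=onplane(c,np.c_[u,v],z)[:,:2]
    px=np.c_[u,v]
    # legs: farthest ends from the corner; centrelines by iterated assignment
    m=P.mean(0); 
    tri=cv2.minEnclosingTriangle(P.astype(np.float32).reshape(-1,1,2))[1].reshape(3,2)
    e=[np.linalg.norm(tri[(k+1)%3]-tri[(k+2)%3]) for k in range(3)]
    k=int(np.argmax(e)); C=tri[k]; a=tri[(k+1)%3]-C; b=tri[(k+2)%3]-C
    a/=np.linalg.norm(a); b/=np.linalg.norm(b)
    for _ in range(5):
        da=np.abs((P-C)@[-a[1],a[0]]); db=np.abs((P-C)@[-b[1],b[0]])
        out=[]
        for d,o,dd in((a,b,0),(b,a,1)):
            q=(P-C)@d; w=(P-C)@o
            s=(q>.035)&(w<.035)
            x,y,*_=cv2.fitLine(P[s].astype(np.float32),cv2.DIST_L2,0,.001,.001).ravel(),0
            x=x; f=x[:2]*np.sign(x[:2]@d); nn=np.array([-f[1],f[0]]); h=(P[s]-x[2:])@nn
            out.append((f,x[2:],np.percentile(h,99)-np.percentile(h,1),len(h)))
        a,b=out[0][0],out[1][0]
        ctr=np.linalg.solve(np.c_[a,-b],out[1][1]-out[0][1]); M=out[0][1]+a*ctr[0]
        C=M-(a+b)*np.mean([o[2] for o in out])/2
    ax=-(a+b); ax/=np.linalg.norm(ax)
    return dict(mid=M,axis=ax,yaw=np.degrees(np.arctan2(ax[1],ax[0])),ang=np.degrees(np.arccos(a@b)),w=[o[2] for o in out],len=[((P-M)@a).max(),((P-M)@b).max()],box=st[i])
def masks(c):
    h=cv2.cvtColor(c["image"],cv2.COLOR_RGB2HSV); H,S,V=[h[:,:,k].astype(int) for k in range(3)]
    return dict(gold=(H>15)&(H<32)&(S>130)&(V>165),silver=(S<40)&(V>150),green=(H>60)&(H<86)&(S>90)&(V>40),H=H,S=S,V=V)
E
python3 - <<'E'
from m import *
import pickle
t,s=pickle.load(open("c.pkl","rb"))
for n,c,ns,nq in(("top",t,(258,238),(267,145)),("scene",s,(262,188),(325,230))):
    m=masks(c)
    print(n,"sample",ell(c,m["gold"],.022,ns)); print("  square",ell(c,m["silver"],.018,nq))
    X=cloud(c)
    for nm,uv in(("vise",(221,187)),("block",(311,185)),("sample",(244,240))) if n=="top" else ():
        x=X[uv[1]-15:uv[1]+16,uv[0]-25:uv[0]+26].reshape(-1,3); x=x[x[:,2]>.04]
        print(nm,X[uv[1],uv[0]], x.min(0) if len(x) else 0,x.max(0) if len(x) else 0)
a=cv2.resize(t["image"][100:270,160:360],None,fx=3,fy=3,interpolation=cv2.INTER_CUBIC)
cv2.imwrite("pics/crop.png",a[:,:,::-1])
E
```

```text
top sample {'mid': array([0.4877788 , 0.08251069], dtype=float32), 'axis': array([ 0.988089  , -0.15388326], dtype=float32), 'yaw': np.float32(-8.8520355), 'ang': np.float32(89.857216), 'w': [np.float64(0.022767747919556033), np.float64(0.023863801155210813)], 'len': [np.float64(0.07726587903841615), np.float64(0.07834269353743548)], 'box': array([227, 221,  53,  36, 681], dtype=int32)}
  square {'mid': array([0.72109354, 0.06083257], dtype=float32), 'axis': array([0.9999178 , 0.01282344], dtype=float32), 'yaw': np.float32(0.73474884), 'ang': np.float32(89.21395), 'w': [np.float64(0.01712037253344859), np.float64(0.015472740007993946)], 'len': [np.float64(0.11803136790019006), np.float64(0.11715737371364575)], 'box': array([231, 128,  74,  39, 638], dtype=int32)}
vise [0.57602686 0.16192708 0.06181034] [0.44140868 0.03498531 0.0400061 ] [0.60416974 0.19717641 0.98723541]
block [ 0.58361577 -0.04200936  0.04693783] [ 0.44140868 -0.07895911  0.04171191] [0.60735031 0.03498531 0.98723541]
sample [0.45805951 0.11184314 0.02196719] [0.44140868 0.03498531 0.98723541] [0.44140868 0.03498531 0.98723541]
scene sample {'mid': array([0.48889178, 0.09118015], dtype=float32), 'axis': array([ 0.99890596, -0.04676398], dtype=float32), 'yaw': np.float32(-2.6803563), 'ang': np.float32(89.160034), 'w': [np.float64(0.022791742055741155), np.float64(0.025897704345180343)], 'len': [np.float64(0.08268892369259574), np.float64(0.07267396304371869)], 'box': array([241, 168,  33,  25, 347], dtype=int32)}
  square {'mid': array([0.7231711 , 0.05899112], dtype=float32), 'axis': array([0.9998613 , 0.01665379], dtype=float32), 'yaw': np.float32(0.9542357), 'ang': np.float32(90.237015), 'w': [np.float64(0.016310133859707802), np.float64(0.01721820184303964)], 'len': [np.float64(0.11725239478789189), np.float64(0.11740485485592118)], 'box': array([292, 201,  48,  45, 436], dtype=int32)}
```

View pics/crop.png

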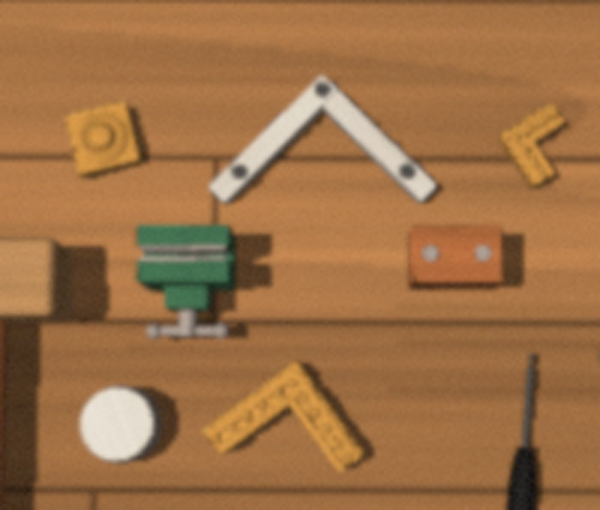

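The crop confirms it. The square is the silver bars with screws at crop (322,90), and the sample is the gilt L at (295,370), pointing towards the gap between the vise (185,255) and the block (455,255). The purple L, the turquoise L and the small gilt L don't match.

My plan is to shut the fingers and turn them 45° so that one corner of the fingertips seats flush in the notch. The contact faces then steer the yaw.

```bash
python3 - <<'E'
from h import *
s=ctrl.read_state(); print(np.round(s["eef_rot"],3).tolist(),np.round(s["ee_pos"],4),s["gripper_width"],s["force"])
E
python3 -m crank '[[[2.8,-5,0,0,0,0,0],[2.8,-5,0,0,0,0,0],[2.8,-5,0,0,0,0,0],[2.8,-5,0,0,0,0,0],[2.8,-5,0,0,0,0,0],[2.8,-5,0,0,0,0,0],[2.8,-5,0,0,0,0,0],[2.8,-5,0,0,0,0,0],[2.8,-5,0,0,0,0,0],[2.8,-5,0,0,0,0,0]]]' 40
python3 -c "
from h import *
s=ctrl.read_state(); print(np.round(s['eef_rot'],3).tolist(),s['joint_pos'])"
```

```text
[[-0.975, 0.223, -0.0], [0.223, 0.975, -0.002], [-0.0, -0.002, -1.0]] [0.1448 0.6331 0.2305] 0.08542061693944766 [-1.07239384 -0.25423538  0.50571195]
time_s: 1.35
ee_pos: [0.4254, 0.1319, 0.2313]
eef_rot: [[-0.975, 0.223, 0.0], [0.223, 0.975, 0.0], [-0.0, 0.0, -1.0]]
force: [1.4, 0.8, -0.5]
gripper_width: 0.0004
[[-0.975, 0.223, 0.0], [0.223, 0.975, 0.0], [-0.0, 0.0, -1.0]] [-0.63616886  0.18476482  0.26423967  2.06739924 -0.06163475  0.89639917
  1.00849385]
```

```bash
python3 -m crank '[[[0.2,-0.8,0,0,0,-8,0],[0.2,-0.8,0,0,0,-8,0],[0.2,-0.8,0,0,0,-8,0],[0.2,-0.8,0,0,0,-8,0],[0.2,-0.8,0,0,0,-8,0],[0,0,-2,0,0,0,0],[0,0,-2,0,0,0,0],[0,0,0,0,0,0,0],[0,0,0,0,0,0,0],[0,0,0,0,0,0,0]]]'
python3 - <<'E'
from m import *
w=cam("wrist"); save(w,"w1.png"); m=masks(w)
print(ell(w,m["gold"],.022,(280,210)))
t=cam("top"); print(ell(t,masks(t)["gold"],.022,(258,238)))
E
```

```text
time_s: 2.6
ee_pos: [0.4354, 0.0938, 0.192]
eef_rot: [[-0.604, 0.797, 0.001], [0.797, 0.604, 0.001], [-0.0, 0.001, -1.0]]
force: [0.7, 0.3, -0.3]
gripper_width: 0.0
{'mid': array([0.49169984, 0.0832061 ], dtype=float32), 'axis': array([ 0.9909654 , -0.13411805], dtype=float32), 'yaw': np.float32(-7.707623), 'ang': np.float32(87.219345), 'w': [np.float64(0.024015532723633166), np.float64(0.026344085172694785)], 'len': [np.float64(0.07983674421318353), np.float64(0.08282397386295563)], 'box': array([ 241,  154,   92,   91, 2963], dtype=int32)}Traceback (most recent call last):
  File "<stdin>", line 4, in <module>
  File "m.py", line 21, in ell
    x,y,*_=cv2.fitLine(P[s].astype(np.float32),cv2.DIST_L2,0,.001,.001).ravel(),0
           ~~~~~~~~~~~^^^^^^^^^^^^^^^^^^^^^^^^^^^^^^^^^^^^^^^^^^^^^^^^^
cv2.error: OpenCV(4.12.0) /io/opencv/modules/imgproc/src/linefit.cpp:50: error: (-215:Assertion failed) count > 0 in function 'fitLine2D_wods'
```

View pics/w1.png

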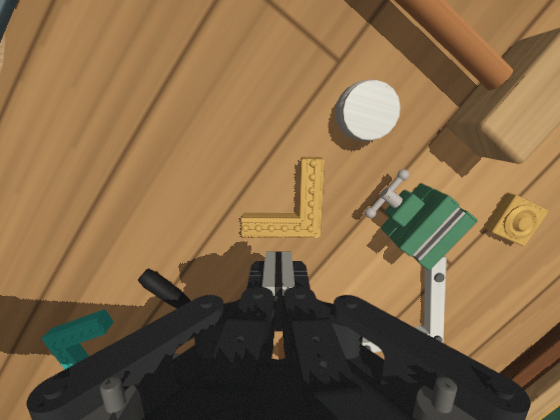

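The wrist view shows the sample's corner at about (320,237), with its legs already parallel to the fingertips at (280,260). The vise (430,220) and the square beyond it are also in view. The notch measures about (0.473, 0.085) at yaw −8°, which agrees with the top camera. I'm going down behind the notch.

```bash
python3 -m crank '[[[0.3,-0.2,-3,0,0,0,0],[0.3,-0.2,-3,0,0,0,0],[0,0,-3,0,0,0,0],[0,0,-3,0,0,0,0],[0,0,-3,0,0,0,0],[0,0,-2,0,0,0,0],[0,0,-1.3,0,0,0,0],[0,0,0,0,0,0,0],[0,0,0,0,0,0,0],[0,0,0,0,0,0,0]]]'
cat > see.py <<'E'
import sys
from m import *
def look(name=None):
    s=ctrl.read_state(); R=np.array(s["eef_rot"]); p=np.array(s["ee_pos"])
    print("t",s["time_s"],"tcp",p.round(4),"jaw",np.degrees(np.arctan2(R[1,1],R[0,1])).round(2),"F",np.round(s["force"],1))
    for cn in("top","scene"):
        c=cam(cn); m=masks(c)["gold"]
        X=cloud(c); z=X[:,:,2]; ok=m&(z>.012)&(z<.034)&(abs(X[:,:,1]-.075)<.09)&(X[:,:,0]>.4)&(X[:,:,0]<.74)
        n=cv2.connectedComponentsWithStats(ok.astype(np.uint8)); k=1+np.argmax(n[2][1:,4])
        try:
            r=ell(c,ok,.022,n[3][k]); print(cn,"point",(r["mid"]+.017*r["axis"]).round(4),"yaw",r["yaw"].round(1),"ang",r["ang"].round(1),"w",np.round(r["w"],3),"len",np.round(r["len"],3))
        except Exception as e: print(cn,"fail",n[2][k])
        if name and cn in name: save(c,name[cn])
    
if __name__=="__main__": look()
E
python3 see.py
```

```text
time_s: 3.95
ee_pos: [0.4415, 0.0899, 0.009]
eef_rot: [[-0.604, 0.797, 0.001], [0.797, 0.604, 0.0], [-0.0, 0.001, -1.0]]
force: [0.0, -0.3, 0.3]
gripper_width: 0.0003
t 3.95 tcp [0.4415 0.0899 0.009 ] jaw 37.13 F [ 0.  -0.3  0.3]Traceback (most recent call last):
  File "see.py", line 15, in <module>
    if __name__=="__main__": look()
                             ~~~~^^
  File "see.py", line 9, in look
    n=cv2.connectedComponentsWithStats(ok.astype(np.uint8)); k=1+np.argmax(n[2][1:,4])
                                                                 ~~~~~~~~~^^^^^^^^^^^^
    return _wrapfunc(a, 'argmax', axis=axis, out=out, **kwds)
    return bound(*args, **kwds)
ValueError: attempt to get argmax of an empty sequence
```

```bash
python3 -m crank '[[[0.4,-0.05,0,0,0,0,0],[0.4,-0.05,0,0,0,0,0],[0.4,-0.05,0,0,0,0,0],[0.4,-0.05,0,0,0,0,0],[0.4,-0.05,0,0,0,0,0],[0.4,-0.05,0,0,0,0,0],[0,0,0,0,0,0,0],[0,0,0,0,0,0,0],[0,0,0,0,0,0,0],[0,0,0,0,0,0,0]]]'
sed -i 's/("top","scene")/("wrist","scene")/; s/k=1+np.argmax(n\[2\]\[1:,4\])/k=1+np.argmax(n[2][1:,4]) if len(n[2])>1 else 0/' see.py
python3 -c "
from see import *
look({'wrist':'w2.png'})"
```

```text
time_s: 5.25
ee_pos: [0.4649, 0.0867, 0.0083]
eef_rot: [[-0.604, 0.797, 0.0], [0.797, 0.604, 0.0], [-0.0, 0.0, -1.0]]
force: [-0.4, -0.3, -0.6]
gripper_width: -0.0001
t 5.25 tcp [0.4649 0.0867 0.0083] jaw 37.13 F [-0.4 -0.3 -0.6]
wrist fail [ 308  176   60  119 4992]
scene fail [268 180   8   7  29]
```

View pics/w2.png

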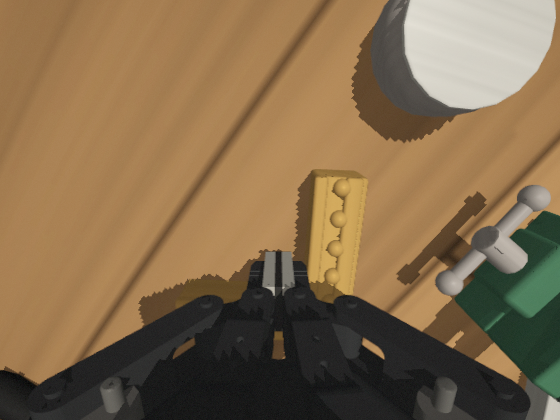

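The wrist view shows the fingertips at (280,265) inside the notch, alongside the left leg at (335,235). The gripper hides the other leg. I'll measure yaw from the visible leg's edge and end.

```bash
cat > leg.py <<'E'
from m import *
import sys
def leg(name=None):
    s=ctrl.read_state(); R=np.array(s["eef_rot"]); p=np.array(s["ee_pos"])
    jaw=np.degrees(np.arctan2(R[1,1],R[0,1]))
    c=cam("wrist"); X=cloud(c); m=masks(c)["gold"]&(X[:,:,2]>.014)&(X[:,:,2]<.034)
    m[288:]=False
    n,l,st,ce=cv2.connectedComponentsWithStats(m.astype(np.uint8)); k=1+np.argmax(st[1:,4])
    P=X[l==k]; P=P[P[:,2]>.0195][:,:2]
    ch=cv2.minAreaRect(P.astype(np.float32)); 
    vx,vy,x0,y0=cv2.fitLine(P.astype(np.float32),cv2.DIST_HUBER,0,.001,.001).ravel()
    a=np.array([vx,vy]); a*=-np.sign(a[0]); nn=np.array([-a[1],a[0]]); nn*=np.sign(nn[0])   # leg dir (to its end), outward normal
    h=(P-p[:2])@nn; q=(P-p[:2])@a
    # median edges over slices
    e=[(np.percentile(h[(q>b)&(q<b+.008)],99),np.percentile(h[(q>b)&(q<b+.008)],1)) for b in np.arange(q.max()-.035,q.max()-.008,.008)]
    e=np.median(e,0); end=np.percentile(q,99.5)
    yaw=np.degrees(np.arctan2(a[1],a[0]))-135
    # point: outer edge line at e[0], 90 mm back from end
    pt=p[:2]+nn*e[0]+a*(end-.09)
    print("t",s["time_s"],"tcp",p.round(4),"jaw",jaw.round(2),"F",np.round(s["force"],1),"yaw",yaw.round(2),"width",(e[0]-e[1]).round(4),"vis",np.round(end-q.min(),3),"point",pt.round(4),"tcp->point",np.round(pt-p[:2],4))
    if name: save(c,name)
    return c
if __name__=="__main__": leg()
E
python3 leg.py
```

```text
t 5.35 tcp [0.4649 0.0867 0.0083] jaw 37.12 F [-0.6 -0.4 -0.1] yaw -9.06 width 0.0231 vis 0.056 point [0.5185 0.0781] tcp->point [ 0.0537 -0.0086]
```

```bash
python3 -m crank '[[[0.4,-0.2,0,0,0,1,0],[0.4,-0.2,0,0,0,1,0],[0.4,-0.2,0,0,0,1,0],[0.4,-0.2,0,0,0,1,0],[0.4,-0.2,0,0,0,1,0],[0.4,-0.2,0,0,0,1,0],[0.4,-0.2,0,0,0,1,0],[0.4,-0.2,0,0,0,1,0],[0.4,-0.2,0,0,0,0,0],[0,0,0,0,0,0,0]]]'
python3 -c "
from leg import *
c=leg('w3.png')"
```

```text
time_s: 6.65
ee_pos: [0.5015, 0.0684, 0.0084]
eef_rot: [[-0.708, 0.706, 0.001], [0.706, 0.708, -0.0], [-0.001, 0.0, -1.0]]
force: [-0.2, 0.6, -0.7]
gripper_width: -0.0
t 6.65 tcp [0.5015 0.0684 0.0084] jaw 45.09 F [-0.2  0.6 -0.7] yaw -1.37 width 0.0231 vis 0.057 point [0.5545 0.0682] tcp->point [ 0.0531 -0.0002]
```

View pics/w3.png

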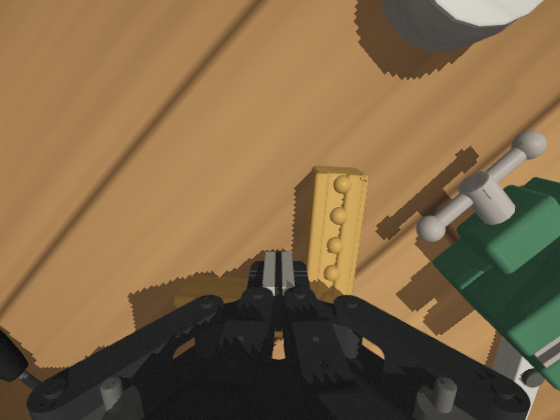

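The sample follows the fingers rigidly. In this view its left leg is at (340,235) and the vise handle's ball at (430,228), with clear space between them. Before going on I'll fix the gap's centre from the first pictures and from this view.

```bash
python3 - <<'E'
from m import *
import pickle
t,s=pickle.load(open("c.pkl","rb"))
w=cam("wrist")
for n,c in(("top",t),("scene",s),("wrist",w)):
    X=cloud(c); m=masks(c); ok=c["range_z"]>0
    b=ok&(X[:,:,0]>.5)&(X[:,:,0]<.64)&(abs(X[:,:,1]-.06)<.16)
    H,S,V=m["H"],m["S"],m["V"]
    v=b&m["green"]&(X[:,:,2]>.03)&(X[:,:,2]<.07)
    o=b&(X[:,:,2]>.043)&(X[:,:,2]<.055)&(X[:,:,1]<.03)&(H<20)
    for nm,k in(("vise",v),("block",o)):
        if k.sum()>50: 
            P=X[k]; print(n,nm,k.sum(),np.percentile(P,[.5,50,99.5],axis=0).round(4).tolist())
    if n=="top":   # edges by casting mask onto top plane
        for nm,k,z in(("vise",v,.062),("block",o,.05)):
            r=cv2.minAreaRect(onplane(c,np.argwhere(k)[:,::-1],z)[:,:2].astype(np.float32)); print(nm,r)
E
```

```text
top vise 446 [[0.5451, 0.1283, 0.0334], [0.5682, 0.1618, 0.0601], [0.6016, 0.1941, 0.0648]]
top block 601 [[0.5628, -0.0787, 0.0443], [0.5849, -0.0441, 0.0494], [0.6069, -0.0098, 0.0538]]
vise ((0.5715611577033997, 0.159866064786911), (0.0590536966919899, 0.06785572320222855), 0.2438506782054901)
block ((0.5843695998191833, -0.04409199208021164), (0.0438506081700325, 0.06880265474319458), 0.21331636607646942)
scene vise 246 [[0.5501, 0.1265, 0.0308], [0.5929, 0.1546, 0.0609], [0.6079, 0.1942, 0.065]]
scene block 425 [[0.5658, -0.08, 0.0435], [0.5889, -0.0469, 0.0498], [0.6098, -0.0103, 0.0541]]
wrist vise 10908 [[0.5439, 0.1286, 0.0306], [0.5626, 0.1483, 0.0436], [0.5991, 0.1786, 0.0627]]
```

```bash
python3 -m crank '[[[0.3,-0.16,0,0,0,0.2,0],[0.3,-0.16,0,0,0,0.2,0],[0.3,-0.16,0,0,0,0.2,0],[0.3,-0.16,0,0,0,0.2,0],[0.3,-0.16,0,0,0,0.2,0],[0.4,-0.14,0,0,0,0.2,0],[0.4,0,0,0,0,0,0],[0,0,0,0,0,0,0],[0,0,0,0,0,0,0],[0,0,0,0,0,0,0]]]'
cat > gap.py <<'E'
from leg import *
c=leg(); X=cloud(c); m=masks(c)
v=m["green"]&(X[:,:,2]>.03)&(X[:,:,2]<.07)&(X[:,:,0]>.4); g=m["gold"]&(X[:,:,2]>.016)&(X[:,:,2]<.034)&(X[:,:,0]>.4)&(abs(X[:,:,1]-.07)<.08); g[288:]=0
a=X[v]; b=X[g]
print("vise right face y",np.percentile(a[:,1],1).round(4),"leg end max y",np.percentile(b[:,1],99.5).round(4), "x there",b[b[:,1].argmax(),0].round(3))
E
python3 gap.py
```

```text
time_s: 8.0
ee_pos: [0.5239, 0.0593, 0.0083]
eef_rot: [[-0.723, 0.691, 0.0], [0.691, 0.723, 0.0], [-0.0, 0.0, -1.0]]
force: [0.5, 1.2, -0.2]
gripper_width: -0.0002
t 8.0 tcp [0.5239 0.0593 0.0083] jaw 46.33 F [ 0.5  1.2 -0.2] yaw -0.12 width 0.0231 vis 0.056 point [0.5774 0.0601] tcp->point [0.0535 0.0008]
vise right face y 0.1286 leg end max y 0.1217 x there 0.514
```

```bash
python3 -m crank '[[[0.5,0.02,0,0,0,0,0],[0.5,0.02,0,0,0,0,0],[0.5,0.02,0,0,0,0,0],[0.5,0.01,0,0,0,0,0],[0.5,0.01,0,0,0,0,0],[0.5,0.01,0,0,0,0,0],[0.5,0,0,0,0,0,0],[0.5,0,0,0,0,0,0],[0,0,0,0,0,0,0],[0,0,0,0,0,0,0]]]'
python3 gap.py
```

```text
time_s: 9.3
ee_pos: [0.564, 0.0602, 0.0084]
eef_rot: [[-0.723, 0.691, 0.0], [0.691, 0.723, 0.0], [-0.0, 0.0, -1.0]]
force: [-0.3, 0.5, 1.2]
gripper_width: 0.0001
t 9.3 tcp [0.564  0.0602 0.0084] jaw 46.32 F [-0.3  0.5  1.2] yaw 0.01 width 0.0232 vis 0.057 point [0.6176 0.0613] tcp->point [0.0536 0.0012]
vise right face y 0.1286 leg end max y 0.123 x there 0.555
```

```bash
python3 -m crank '[[[0.5,0,0,0,0,0,0],[0.5,0,0,0,0,0,0],[0.5,0,0,0,0,0,0],[0.5,0,0,0,0,0,0],[0.5,0,0,0,0,0,0],[0.5,0,0,0,0,0,0],[0.5,0,0,0,0,0,0],[0.5,0,0,0,0,0,0],[0,0,0,0,0,0,0],[0,0,0,0,0,0,0]]]'
python3 -c "
from leg import *
leg('w4.png')"
```

```text
time_s: 10.6
ee_pos: [0.604, 0.0601, 0.0083]
eef_rot: [[-0.723, 0.691, 0.0], [0.691, 0.723, 0.0], [-0.0, 0.0, -1.0]]
force: [0.3, -0.9, -0.9]
gripper_width: 0.0
t 10.6 tcp [0.604  0.0601 0.0083] jaw 46.32 F [ 0.3 -0.9 -0.9] yaw 6.43 width 0.021 vis 0.058 point [0.6601 0.0666] tcp->point [0.0561 0.0064]
```

View pics/w4.png

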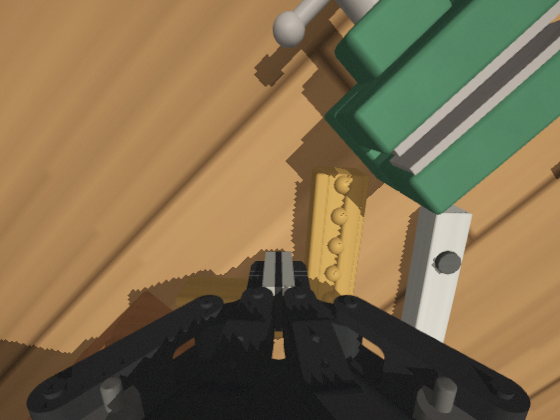

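The sample's leg (335,235) is passing between the vise and the block without contact, and the square's left bar (440,270) is ahead. Its pose relative to the fingertips hasn't changed. The 6° yaw reading comes from the vise's shadow cutting the mask.

```bash
python3 -m crank '[[[0.5,0,0,0,0,0,0],[0.5,0,0,0,0,0,0],[0.5,0,0,0,0,0,0],[0.5,0,0,0,0,0,0],[0.5,0,0,0,0,0,0],[0.5,0,0,0,0,0,0],[0.5,0,0,0,0,0,0],[0.3,0,0,0,0,0,0],[0,0,0,0,0,0,0],[0,0,0,0,0,0,0]]]'
python3 leg.py
python3 -m crank '[[[0.2,0,0,0,0,0,0],[0.2,0,0,0,0,0,0],[0.1,0,0,0,0,0,0],[0.1,0,0,0,0,0,0],[0.1,0,0,0,0,0,0],[0.1,0,0,0,0,0,0],[0,0,0,0,0,0,0],[0,0,0,0,0,0,0],[0,0,0,0,0,0,0],[0,0,0,0,0,0,0]]]'
python3 leg.py
```

```text
time_s: 11.9
ee_pos: [0.642, 0.0601, 0.0084]
eef_rot: [[-0.723, 0.691, 0.0], [0.691, 0.723, -0.0], [-0.0, 0.0, -1.0]]
force: [0.5, 0.3, -0.4]
gripper_width: 0.0001
t 11.9 tcp [0.642  0.0601 0.0084] jaw 46.32 F [ 0.5  0.3 -0.4] yaw 0.49 width 0.023 vis 0.058 point [0.6953 0.0617] tcp->point [0.0532 0.0015]
time_s: 13.2
ee_pos: [0.65, 0.0601, 0.0084]
eef_rot: [[-0.723, 0.691, 0.0], [0.691, 0.723, -0.0], [-0.0, 0.0, -1.0]]
force: [0.0, 0.2, -0.9]
gripper_width: 0.0003
t 13.2 tcp [0.65   0.0601 0.0084] jaw 46.32 F [ 0.   0.2 -0.9] yaw -0.4 width 0.0134 vis 0.057 point [0.7022 0.0607] tcp->point [0.0522 0.0005]
```

```bash
python3 -m crank '[[[0.1,0,0,0,0,0,0],[0.1,0,0,0,0,0,0],[0.1,0,0,0,0,0,0],[0.1,0,0,0,0,0,0],[0.1,0,0,0,0,0,0],[0.05,0,0,0,0,0,0],[0,0,0,0,0,0,0],[0,0,0,0,0,0,0],[0,0,0,0,0,0,0],[0,0,0,0,0,0,0]]]'
python3 -c "
from leg import *
leg('w5.png')"
```

```text
time_s: 14.5
ee_pos: [0.6555, 0.0601, 0.0083]
eef_rot: [[-0.723, 0.691, 0.0], [0.691, 0.723, -0.0], [-0.0, 0.0, -1.0]]
force: [1.4, 0.3, 0.6]
gripper_width: -0.0
t 14.5 tcp [0.6555 0.0601 0.0083] jaw 46.32 F [1.4 0.3 0.6] yaw -0.1 width 0.0135 vis 0.057 point [0.7076 0.061 ] tcp->point [0.0522 0.0009]
```

View pics/w5.png

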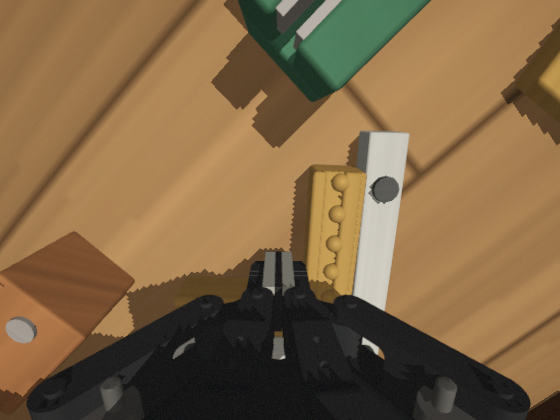

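The left leg (340,230) is now almost touching the square's bar (385,230), with only a sliver left. No contact force yet, so I'll push on in small steps.

```bash
python3 -m crank '[[[0.05,0,0,0,0,0,0],[0.05,0,0,0,0,0,0],[0.05,0,0,0,0,0,0],[0.05,0,0,0,0,0,0],[0,0,0,0,0,0,0],[0,0,0,0,0,0,0],[0,0,0,0,0,0,0],[0,0,0,0,0,0,0],[0,0,0,0,0,0,0],[0,0,0,0,0,0,0]]]'|egrep 'pos|force'
python3 -m crank '[[[0.05,0,0,0,0,0,0],[0.05,0,0,0,0,0,0],[0.05,0,0,0,0,0,0],[0.05,0,0,0,0,0,0],[0,0,0,0,0,0,0],[0,0,0,0,0,0,0],[0,0,0,0,0,0,0],[0,0,0,0,0,0,0],[0,0,0,0,0,0,0],[0,0,0,0,0,0,0]]]'|egrep 'pos|force'
```

```text
ee_pos: [0.6575, 0.0601, 0.0083]
force: [0.2, 0.8, -0.1]
ee_pos: [0.6579, 0.06, 0.0081]
force: [-6.0, -1.2, 4.8]
```

```bash
python3 -m crank '[[[0.1,0,0,0,0,0,0],[0.1,0,0,0,0,0,0],[0.1,0,0,0,0,0,0],[0,0,0,0,0,0,0],[0,0,0,0,0,0,0],[0,0,0,0,0,0,0],[0,0,0,0,0,0,0],[0,0,0,0,0,0,0],[0,0,0,0,0,0,0],[0,0,0,0,0,0,0]]]'|egrep 'pos|force'
python3 leg.py
```

```text
ee_pos: [0.658, 0.06, 0.0079]
force: [-14.1, -0.7, 11.8]
t 18.3 tcp [0.658  0.06   0.0079] jaw 46.31 F [-14.1  -0.7  11.8] yaw 1.18 width 0.0131 vis 0.058 point [0.7096 0.0618] tcp->point [0.0516 0.0018]
```

It's firmly in contact: 14 N forward, almost no side force, and no movement for the last 3 mm commanded. I'm backing off and lifting clear to check.

```bash
python3 -m crank '[[[-0.5,0,0,0,0,0,0],[-0.5,0,0,0,0,0,0],[-0.5,0,0,0,0,0,0],[-0.3,0,0,0,0,0,0],[0,0,2,0,0,0,0],[0,0,3,0,0,0,0],[0,0,4,0,0,0,0],[0,0,4,0,0,0,0],[0,0,4,0,0,0,0],[0,0,0,0,0,0,0]]]'|egrep 'pos|force'
python3 - <<'E'
from m import *
w=cam("wrist"); cv2.imwrite("pics/w6.png",cv2.resize(w["image"][100:360,170:470],None,fx=2.2,fy=2.2,interpolation=cv2.INTER_CUBIC)[:,:,::-1])
E
```

```text
ee_pos: [0.6474, 0.0601, 0.1837]
force: [0.6, 0.3, -0.3]
```

View pics/w6.png

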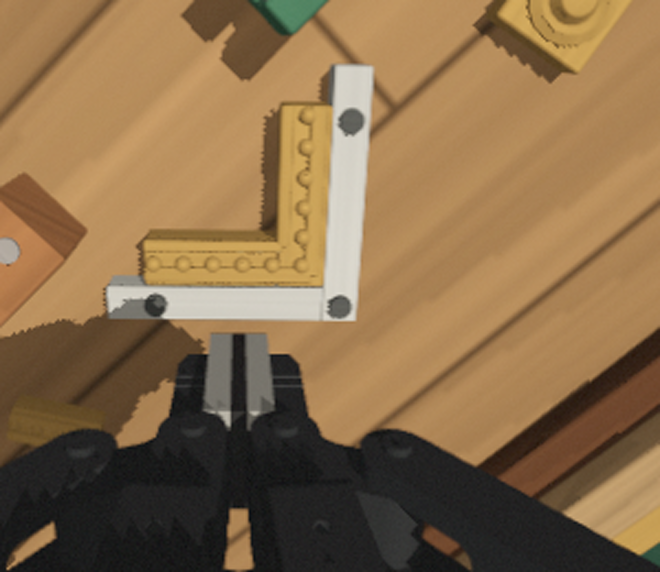

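The view shows the sample flush against both bars, corner in corner at about (325,285), with no visible gap. I'll retreat and check with the top camera.

```bash
python3 -m crank '[[[-1,4,1,0,0,0,0],[-2,5,1,0,0,0,0],[-3,5,1,0,0,0,0],[-3,5,1,0,0,0,0],[-3,5,0,0,0,0,0],[-3,5,0,0,0,0,0],[-3,5,0,0,0,0,0],[-3,5,0,0,0,0,0],[-3,5,0,0,0,0,0],[0,0,0,0,0,0,0]]]'|egrep 'pos|force|time'
python3 - <<'E'
from m import *
t=cam("top"); X=cloud(t); m=masks(t)
g=m["gold"]; 
b=(X[:,:,0]>.58)&(X[:,:,0]<.75)&(abs(X[:,:,1]-.06)<.1)
a=ell(t,g&b,.022,(267,160)); q=ell(t,m["silver"]&b,.018,(267,145))
print(a,q,"point",a["mid"]+.017*a["axis"],"corner",q["mid"]-.01273*q["axis"],sep="\n")
cv2.imwrite("pics/t2.png",np.hstack([cv2.resize(t["image"][90:290,80:430],None,fx=2.2,fy=2.2,interpolation=cv2.INTER_CUBIC)])[:,:,::-1])
E
```

```text
time_s: 20.9
ee_pos: [0.3987, 0.5052, 0.217]
force: [-0.3, -0.3, 0.1]
{'mid': array([0.68898135, 0.06278397], dtype=float32), 'axis': array([0.99985385, 0.01709627], dtype=float32), 'yaw': np.float32(0.97959185), 'ang': np.float32(90.04966), 'w': [np.float64(0.023809407184354932), np.float64(0.02034713937645686)], 'len': [np.float64(0.07551654039816406), np.float64(0.0765987982200265)], 'box': array([241, 137,  51,  32, 596], dtype=int32)}
{'mid': array([0.72080976, 0.06020463], dtype=float32), 'axis': array([ 0.9999883 , -0.00484038], dtype=float32), 'yaw': np.float32(-0.27733427), 'ang': np.float32(91.5585), 'w': [np.float64(0.017055543608627054), np.float64(0.014152674811624405)], 'len': [np.float64(0.1173704468308134), np.float64(0.09209030075647054)], 'box': array([238, 127,  67,  40, 537], dtype=int32)}
point
[0.7059789  0.06307461]
corner
[0.70807993 0.06026625]
```

View pics/t2.png

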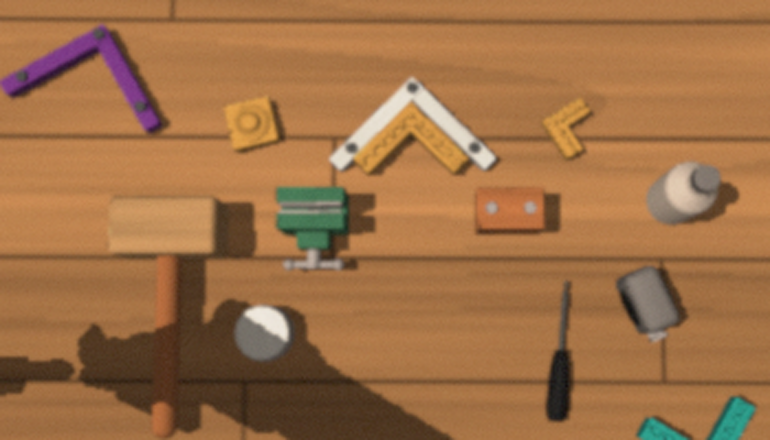

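The top view shows the sample nested in the square at (412,140) with its legs against both bars. The vise, block, tin, awl and all the other pieces are where they were, and the robot is well clear. The top-camera fit is good to about 3 mm because one leg's mask is thinned by shade. The close wrist view and the 14 N firm stop are the better evidence.

```bash
python3 -c "
from station import ctrl
print(ctrl.sign_off())"
```

```text
the job is handed in; nothing more can be done
None
```

I pushed the largest gilt sample point first through the gap and into the inside corner of the aluminium mitre square. I used shut fingertips turned 45° and seated in its notch, kept it flat on the bench the whole way, and handed the job in at about 21 s of the 51 s allowed.

**Checks that agreed:**
- **Seating:** the final push met a firm stop at about 14 N with almost no side force. The sample turned about 1° there, consistent with its legs coming flush.
- **Close wrist view afterwards:** no visible gap along either leg. From that angle, a gap of up to about 0.5 mm could be hidden.
- **Last top view:** the sample sits in the corner, nothing else appears to have moved, and the robot is well clear, touching nothing.

**Check that disagreed:** the numeric fit from the last top picture put the point about 2 mm short of the corner and 3 mm to the left, with about 1.3° difference in yaw. I put that down to shaded masks, because the fitted leg and bar widths came out too narrow. I gave more weight to the close view and the firm stop.

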